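Close up a juice carton and uncap its spout

ROBOT

A 6-joint arm with a two-finger parallel gripper is mounted at the origin on the work surface. World frame = base frame: x ahead of the robot, y to its left, z up, the work surface at z = 0. Lengths are in m, angles in rad, forces in N, time in s.
With the tool pointing down it reaches from about 0.375 to 0.9 m from the base axis. Payload 3.1 kg.
Tool frame: the origin (TCP) lies midway between the tips of the shut fingers; the grasp point (between the pads) lies 19 mm behind it; z points along the fingers, y is the line along which they close (so a half turn about z gives the same grasp; the last joint's range is limited). The gripper opens to 85 mm and grips with 20 to 120 N. Pads are 22 mm wide; open, the fingers measure 114 mm over their backs; the gripper's body (76 mm by 85 mm) begins 54 mm behind the grasp point. The pads swing forward as they close: fully open they stand 13 mm farther back than shut.
Start: joints at [1.008, 0.527, 1.433, -0, 1.181, -0.178], TCP at [0.234, 0.58, 0.195] pointing down, gripper open.
Joint ranges: [-3.08, 3.08], [-0.75, 2.2], [0.22, 2.44], [-1.43, 4.57], [0, 2.65], [-2.85, 2.85]. Speed limits (rad/s): [2.79, 2.79, 3.14, 3.14, 3.14, 3.14].

INTERFACE

Orientations are given as a unit quaternion [x, y, z, w].
In Python, from station import manip gives the robot as it stands.
- The arm moves only by the tool step_arm, never from a script. Its argument "targets" is text: rows parted by semicolons, each of 4 numbers parted by spaces: the shift along the tool's x, y, z in mm, then the turn about the tool's z in degrees. A call has 1 to 12 rows; each row is the pose to reach, as a shift and turn from the pose commanded when the call began, along the tool's axes at that moment; what a row does not reach only later rows make up. A row lasts 1/10 s, in which the tool goes at most 50 mm and 8.59 degrees, less where a joint would pass 70% of its speed; a pose out of reach is approached as far as the arm can. A call with a gripper value outside its range is refused whole. "gripper" is the closure, from 0 (fully open) to 1 (shut), set as the call begins (left out, the last holds). The fingers move at their own pace and stop on an object; "squeeze" is the grip in N (left out, the last holds). Time passes only in rows, so rows that repeat a pose let the fingers close. It gives the time, the measured TCP pose, the force, the opening and the grip force at its end, in the units of the state.
- manip.sense(): the state, without advancing time (a new reading comes with each control period).
- manip.snapshot(name): name is "scene" or "top" or "wrist"; returns the picture (400x640x3 uint8, red, green, blue); there is no depth.
- manip.get_calibration(name): a dict with "fov_y" (degrees; the focal length in pixels is half the picture's height over the tangent of half this angle, whatever the lens; pixels are square), "cx", "cy" (the principal point, pixels), "extrinsics" (4x4, takes a point from camera to world coordinates); the wrist camera has in their place "tool_from_camera" (4x4, takes a point from camera to tool coordinates, whose origin is the TCP and whose axes are the flange's). Camera axes: x right, y down, z forward; pixel columns grow to the right and rows downward; lengths in m; the calibration is good to about 2 mm. The wrist camera is an equidistant fisheye: a pixel r from the principal point sees the ray r / f radians off the axis. A picture is of the moment at which its call begins: read the wrist's pose just before it. get_calibration takes no time and is no camera call.
- manip.sign_off(): hands the job in; it is judged then, once.
Trained networks look in the newest picture that a camera, given by its name, has taken for a name from the list of things; names that differ only in an ending like _2 or _b are one class to them, and where a whole thing is asked for, a point or a joint stands for the part that bears it (a point fixed in the world has none). Each returns a list of dicts, best first, with "p" (0 to 1); they miss things now and then, are a little off and sometimes report something else, mostly with a low value. They report only what shows in the picture. A call takes as long as a camera call. They do not tell look-alikes from the thing itself.
- manip.recognise(camera, query): "position" ([column, row] in pixels, amid what is visible of it).
- manip.masks_of(camera, query): "pixels" (400x640 bool, what is visible of it) and "position" ([column, row] in pixels, amid what is visible of it).
- manip.mark_of(camera, query): "position" ([column, row] in pixels: a listed point, or the origin of a listed thing).
The state is a dict: "t": time; "q": joint angles; "qd": joint speeds; "tau": joint torques, N m; "tcp_pos": TCP position; "tool_rot": TCP orientation; "force": force on the tool from outside, world axes, zero at the start; "ft_torque": the same for the moment, N m; "finger_gap": opening from 0.0 (shut) to 1.0 (fully open); "gripper_force": force on a finger pad.
Only numpy, scipy, OpenCV 4.12 (cv2) and the standard library are available. Lean on these libraries where they do the work, as an engineer would, in place of code of your own. Each camera call takes 0.05 s, during which the arm holds its last target. There are 200 camera calls.

TASK

Get the open juice carton ready for the drinks dispenser: fold its shorter flap down flat first, then the longer flap down flat over it, so that both lie shut round the spout. Then unscrew the cap of that carton's spout; it may have an ordinary or a reverse thread, so try both ways if need be to find which way it loosens, and lift it off. Finish while still holding the cap in the gripper, upright and still, straight above the spout and at least 5 cm higher than it sat; leave the other, already shut carton's cap and the things around alone.

Things in the scene. Friction and masses are not known exactly. Their poses are not given: they have to be found in the camera images.
- open_carton: open cardboard carton, 190 (x) by 150 (y) by 120 mm high, fixed; origin under its centre, on the table. Shorter (inner) flap hinged on its -y top edge, longer (outer) on +y. Each flap is a 40 mm deep strip along its hinge plus two arms at its ends, 37 to 93 mm from the middle in x; the bay between clears the spout at the carton's middle.
- shut_carton: a second carton of the same sizes with both flaps already shut and its own capped spout; fixed; leave it alone. Origin at the centre of its underside.
- inner_flap (a joint): angle of the shorter flap (80 mm from hinge to edge, 4 mm thick) in rad: 0 lying flat shut, 1.57 standing upright, more leaning outward; starts open at 1.75 to 2.2. It stays where it is left (stiff crease, about 0.04 N m) and stops at 0.
- outer_flap (a joint): the same for the longer flap (90 mm from hinge to edge).
- inner_flap_hinge (a point): middle of the shorter flap's hinge line, 122 mm above the table, 73 mm to -y of the carton's middle; the line runs along the carton's x.
- outer_flap_hinge (a point): middle of the longer flap's hinge line, 126 mm above the table, 73 mm to +y of the carton's middle. Shut flaps' upper face is at 128 mm.
- cap_a_centre (a point): centre (half-way up) of a white ribbed screw cap, 48 mm across, 30 mm tall, 30 g, closed flat top; z up. Seated, the centre is 165 mm above the table, 10 mm below its spout's top; its lower rim is 22 mm above shut flaps. Round: grasp at any yaw. cap_a sits on spout_a: see by position which carton that is on.
- cap_b_centre (a point): centre (half-way up) of a white ribbed screw cap, 48 mm across, 30 mm tall, 30 g, closed flat top; z up. Seated, the centre is 165 mm above the table, 10 mm below its spout's top; its lower rim is 22 mm above shut flaps. Round: grasp at any yaw. cap_b sits on spout_b.
- spout_a_top (a point): top centre of the fixed white upright spout under cap_a, 39 mm wide over its lugs, top 175 mm above the table; it stands at the middle of one of the two cartons, which one varies. Quarter-turn lug thread, hand not known: the tightening way stops dead within 15 degrees; the loosening way the cap can be lifted straight off after 60 to 105 degrees of turn; before that lugs hold it down.
- spout_b_top (a point): top centre of the fixed white upright spout under cap_b, 39 mm wide over its lugs, top 175 mm above the table; it stands at the middle of one of the two cartons, which one varies. Thread as on spout_a but of the opposite hand.
- cup: white plastic cup, 72 mm wide, 85 mm tall, standing beyond the cartons; bystander. Origin under its centre.
- can: aluminium drink can, 64 mm wide, 120 mm tall, standing beyond the cartons; bystander. Origin under its centre.
- clay_bowl: terracotta bowl, 150 mm wide, 80 mm tall; bystander. Origin under its centre.
Things that resemble listed ones, but are neither listed nor needed, are in the scene too. Leave any blue or turquoise look-alike of the part that bears cap_b_centre alone.

How it is judged:
By the outcome, as a careful person would: the job done as asked, in the order asked, and still so for the second after the job is handed in, while the arm keeps its last pose, push and grip.
It also fails if it takes over 67 s, if anything falls off the work surface, if the arm or the gripper's body presses on something with over 40 N, if the wrist force passes 120 N, or if a joint passes its speed limit or range.

## Working session

There is one attempt and no reset: what is moved stays moved. The work goes in short steps, Python scripts to look and compute and a tool call to move; the robot and the scene stay as the last step left them, time stands still between calls to the robot, and variables do not carry over. Pictures are saved under pics/ and viewed, at most 10 in all, crops included, and the job is handed in when it is done.

Besides the shell and the picture viewer there is one more tool, called as a command line: name --argument value ..., lists and objects as JSON in quotes. step_arm: Moves the arm, as the interface text tells. Its arguments: {"type":"object","properties":{"targets":{"type":"string"},"gripper":{"type":"number"},"squeeze":{"type":"number"}},"required":["targets"]}

```bash
ls; mkdir -p pics
cat > h.py <<'E'
import numpy as np, cv2
from station import manip
from scipy.spatial.transform import Rotation as R
def ray(cam,px):
    c=manip.get_calibration(cam); f=200/np.tan(np.radians(c["fov_y"])/2)
    d=np.array([px[0]-c["cx"],px[1]-c["cy"]])
    if cam=="wrist":
        s=manip.sense(); T=np.eye(4); T[:3,:3]=R.from_quat(s["tool_rot"]).as_matrix(); T[:3,3]=s["tcp_pos"]
        E=T@np.array(c["tool_from_camera"]); r=np.hypot(*d); th=r/f
        v=np.array([*(d/max(r,1e-9)*np.sin(th)),np.cos(th)])
    else:
        E=np.array(c["extrinsics"]); v=np.array([*d/f,1])
    return E[:3,3],E[:3,:3]@v
def atz(cam,px,z):
    o,v=ray(cam,px); return o+v*(z-o[2])/v[2]
def save(cam,name):
    im=manip.snapshot(cam); cv2.imwrite("pics/"+name,im[:,:,::-1]); return im
E
python3 - <<'E'
from h import *
s=manip.sense(); print({k:np.round(s[k],3) for k in s})
a=save("scene","s1.png"); b=save("top","t1.png")
cv2.imwrite("pics/both.png",cv2.resize(np.vstack([a,b])[:,:,::-1],(480,600)))
Z=dict(cap_a_centre=.165,cap_b_centre=.165,open_carton=0,shut_carton=0,inner_flap_hinge=.122,outer_flap_hinge=.126,cup=0,can=0,clay_bowl=0)
for c in("scene","top"):
    for q,z in Z.items():
        for m in manip.mark_of(c,q)[:4]: print(c,q,round(m["p"],2),np.round(m["position"]),np.round(atz(c,m["position"],z),3))
E
```

```text
pics
{'t': np.float64(0.0), 'q': array([ 1.008,  0.528,  1.434,  0.   ,  1.181, -0.179]), 'qd': array([ 0.   , -0.002,  0.001, -0.001,  0.   , -0.002]), 'tau': array([ 1.0000e-03, -4.4234e+01, -1.7803e+01, -0.0000e+00,  8.0000e-03,
       -0.0000e+00]), 'tcp_pos': array([0.234, 0.579, 0.194]), 'tool_rot': array([ 0.191,  0.982, -0.001, -0.   ]), 'force': array([0.457, 0.729, 0.79 ]), 'ft_torque': array([ 0.007,  0.013, -0.038]), 'gripper_force': np.float64(0.0), 'finger_gap': np.float64(1.002)}
scene cap_a_centre 0.48 [293. 127.] [ 0.471 -0.188  0.165]
scene cap_b_centre 0.82 [370. 208.] [0.512 0.237 0.165]
scene cap_b_centre 0.62 [316. 215.] [0.644 0.174 0.165]
scene cap_b_centre 0.59 [386. 197.] [0.451 0.233 0.165]
scene open_carton 0.55 [365. 246.] [0.51  0.236 0.   ]
scene shut_carton 0.81 [294. 169.] [ 0.485 -0.175  0.   ]
scene inner_flap_hinge 0.83 [348. 202.] [0.517 0.157 0.122]
scene outer_flap_hinge 0.66 [390. 231.] [0.5   0.306 0.126]
scene outer_flap_hinge 0.59 [293. 130.] [ 0.449 -0.223  0.126]
scene cup 0.63 [252. 224.] [ 0.735 -0.037  0.   ]
scene cup 0.17 [261. 246.] [0.758 0.057 0.   ]
scene can 0.66 [264. 247.] [ 0.752  0.065 -0.   ]
scene clay_bowl 0.88 [412. 319.] [0.568 0.483 0.   ]
top cap_a_centre 0.97 [456. 226.] [ 0.481 -0.185  0.165]
top cap_b_centre 0.91 [270. 216.] [0.508 0.231 0.165]
top cap_b_centre 0.76 [336. 204.] [0.532 0.08  0.165]
top cap_b_centre 0.67 [340. 237.] [0.458 0.074 0.165]
top cap_b_centre 0.52 [313. 291.] [0.342 0.135 0.165]
top open_carton 0.91 [280. 225.] [0.51  0.225 0.   ]
top shut_carton 0.61 [438. 234.] [ 0.48  -0.177  0.   ]
top inner_flap_hinge 0.82 [300. 210.] [0.528 0.165 0.122]
top outer_flap_hinge 0.83 [243. 224.] [0.495 0.297 0.126]
top cup 0.76 [383. 134.] [ 0.746 -0.048  0.   ]
top cup 0.67 [454. 227.] [ 0.498 -0.219  0.   ]
top can 0.73 [342. 132.] [0.755 0.061 0.   ]
top clay_bowl 0.71 [182. 200.] [0.579 0.48  0.   ]
```

View pics/s1.png

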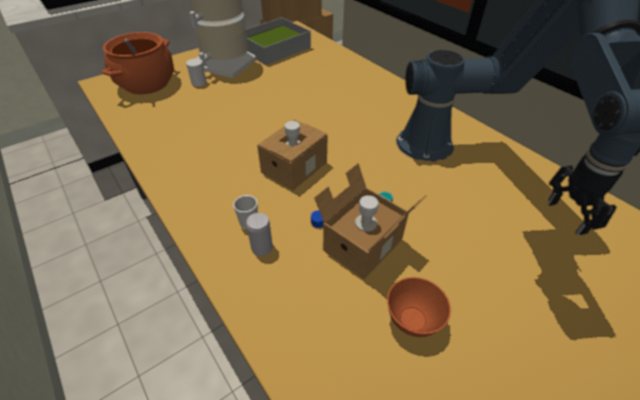

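View pics/t1.png

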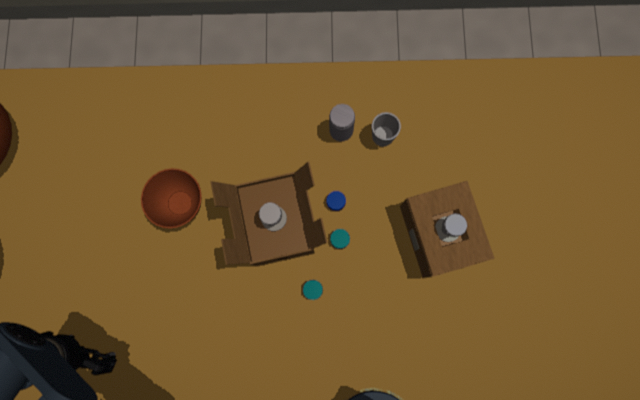

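The open carton is around (0.51, 0.23), yawed about 9°, and bears cap_b at top px (270,216). The blue and turquoise caps lie on the table between the cartons. I'll go above it for a close look.

step_arm --targets "0 0 -45 0; -20 -10 -90 -5; -60 -40 -135 -10; -100 -65 -166 -15; -145 -90 -166 -20; -185 -115 -166 -25; -225 -145 -166 -31; -265 -170 -166 -31; -310 -200 -166 -31; -350 -225 -166 -31; -389 -252 -166 -31; -389 -252 -166 -31" --gripper 1

```text
t: 2.2
tcp_pos: [0.5029, 0.1962, 0.3604]
tool_rot: [-0.076, 0.997, -0.001, 0.001]
force: [-0.8, -0.1, 0.6]
finger_gap: 0.002
gripper_force: 0.0
```

Run:
```python
from h import *
s=manip.sense(); print({k:np.round(s[k],3) for k in("t","q","tcp_pos","tool_rot","force")})
save("wrist","w1.png")
Z=dict(cap_b_centre=.165,open_carton=0,inner_flap_hinge=.122,outer_flap_hinge=.126)
for q,z in Z.items():
    for m in manip.mark_of("wrist",q)[:3]: print(q,round(m["p"],2),np.round(m["position"]),np.round(atz("wrist",m["position"],z),3))
```

```text
{'t': np.float64(2.2), 'q': array([ 0.166,  0.255,  1.407, -0.002,  1.479, -1.557]), 'tcp_pos': array([0.503, 0.196, 0.36 ]), 'tool_rot': array([-0.076,  0.997, -0.001,  0.001]), 'force': array([-0.778, -0.071,  0.567])}
cap_b_centre 0.84 [303.  63.] [0.365 0.157 0.165]
cap_b_centre 0.72 [350. 188.] [0.508 0.236 0.165]
cap_b_centre 0.67 [252. 191.] [0.531 0.116 0.165]
open_carton 0.66 [341. 172.] [0.514 0.239 0.   ]
inner_flap_hinge 0.83 [295. 189.] [0.528 0.17  0.122]
inner_flap_hinge 0.16 [456. 218.] [0.533 0.416 0.122]
outer_flap_hinge 0.65 [396. 178.] [0.489 0.306 0.126]
```

View pics/w1.png

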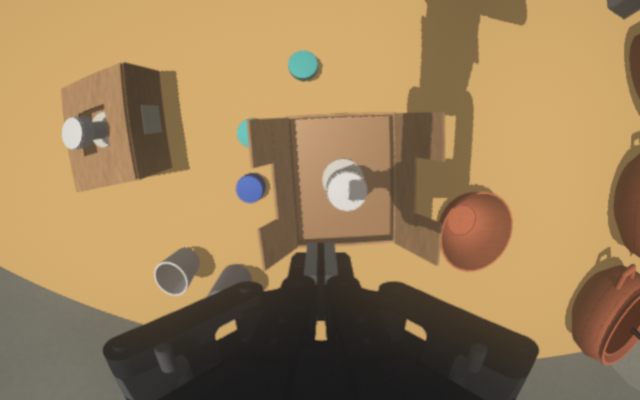

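```bash
cat >> h.py <<'E'
C=np.array([.51,.235]); YAW=9.
def delta(cx,cy,z,yawrel=None):
    "tool-frame shift (mm) to carton-frame point (mm), world z (m); turn to align tool y with carton y"
    s=manip.sense(); y=np.radians(YAW); 
    p=C+np.array([[np.cos(y),-np.sin(y)],[np.sin(y),np.cos(y)]])@np.array([cx,cy])/1000
    r=R.from_quat(s["tool_rot"]); d=r.inv().apply(np.array([*p,z])-s["tcp_pos"])*1000
    ty=r.as_matrix()[:,1]; a=np.degrees(np.arctan2(ty[1],ty[0]))-90-YAW
    return np.round(d), round(a,1), np.round(p,3)
E
python3 - <<'E'
from h import *
p=[atz("wrist",c,.12)[:2] for c in [(296,117),(392,114),(393,240),(300,243)]]
print(np.round(p,3),np.mean(p,0))
for a,b in((0,1),(3,2),(0,3),(1,2)):
    d=p[b]-p[a]; print(np.linalg.norm(d),np.degrees(np.arctan2(d[1],d[0])))
p=[atz("top",c,.12)[:2] for c in [(240,187),(295,177),(312,253),(248,263)]]
for a,b in((0,1),(3,2),(0,3),(1,2)):
    d=p[b]-p[a]; print(np.linalg.norm(d),np.degrees(np.arctan2(d[1],d[0])))
print(np.mean(p,0),[atz("wrist",c,.18) for c in [(347,191)]])
E
```

```text
[[0.43  0.158]
 [0.403 0.285]
 [0.582 0.324]
 [0.607 0.189]] [0.50531613 0.23889998]
0.1303041149825685 101.67339868340635
0.13787830766445916 100.54707382621855
0.18007012391812446 9.907765971797605
0.182705818338557 12.300405636990728
0.13205166389620349 -80.41267074333129
0.14883201420491377 -81.95143088204472
0.17990420274015526 -173.14663304395094
0.18387655468087435 -167.8737051543993
[0.50666862 0.22679598] [array([0.50695029, 0.23506011, 0.18      ])]
```

```bash
sed -i 's/^C=.*/C=np.array([.508,.235]); YAW=10.5/' h.py
python3 - <<'E'
from h import *
for a in [(-65,-160,.36),(-65,-160,.165),(-65,-73,.165)]: print(a,*delta(*a))
E
```

```text
(-65, -160, 0.36) [  47. -130.    0.] -1.4 [0.473 0.066]
(-65, -160, 0.165) [  47. -130.  195.] -1.4 [0.473 0.066]
(-65, -73, 0.165) [ 49. -43. 195.] -1.4 [0.457 0.151]
```

step_arm --targets "15 -43 0 -1.4; 30 -87 0 -1.4; 47 -130 0 -1.4; 47 -130 50 -1.4; 47 -130 100 -1.4; 47 -130 150 -1.4; 47 -130 195 -1.4; 47 -130 195 -1.4"

```text
t: 3.25
tcp_pos: [0.4686, 0.0666, 0.1609]
tool_rot: [-0.092, 0.996, 0.001, -0.007]
force: [-0.4, 0.6, -0.2]
finger_gap: -0.0
gripper_force: 0.0
```

Run:
```python
from h import *
for a in [(-65,-160,.165),(-65,-73,.165)]: print(a,*delta(*a))
```

```text
(-65, -160, 0.165) [-4. -2. -4.] 0.1 [0.473 0.066]
(-65, -73, 0.165) [-4. 85. -4.] 0.1 [0.457 0.151]
```

step_arm --targets "-4 20 -4 0; -4 40 -9 0; -4 58 -12 0; -4 72 -17 0; -4 84 -19 0; -4 95 -16 0; -4 104 -10 0; -4 112 -4 0; -4 119 4 0; -4 125 14 0; -4 129 25 0; -4 130 33 0"

```text
t: 4.45
tcp_pos: [0.454, 0.1931, 0.131]
tool_rot: [-0.091, 0.996, -0.0, -0.001]
force: [0.9, -0.3, 0.8]
finger_gap: 0.001
gripper_force: 0.0
```

step_arm --targets "0 0 3 0; 0 0 5 0; 0 0 5 0; 0 0 5 0"

```text
t: 4.85
tcp_pos: [0.4551, 0.1929, 0.1278]
tool_rot: [-0.091, 0.996, 0.0, 0.0]
force: [-1.0, 0.0, 0.3]
finger_gap: 0.0
gripper_force: 0.0
```

Run:
```python
from h import *
save("wrist","w2.png")
for a in [(-65,-28,.123)]: print(a,*delta(*a))
```

```text
(-65, -28, 0.123) [5. 4. 5.] -0.1 [0.449 0.196]
```

View pics/w2.png

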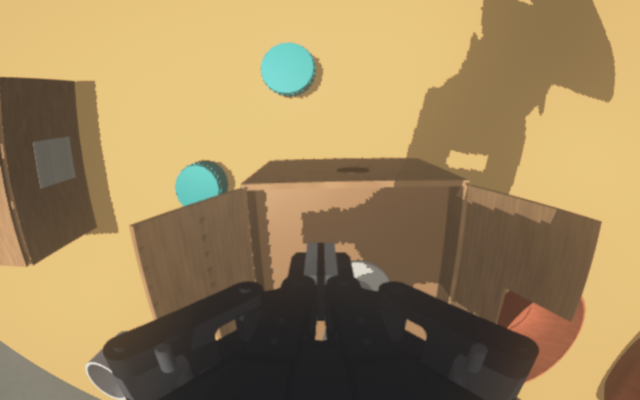

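Run:
```python
from h import *
a=save("scene","s2.png"); b=save("top","t2.png")
o=cv2.imread("pics/t1.png")[:,:,::-1]
A=cv2.resize(a[130:290,250:450],(800,600))
v=np.hstack([cv2.resize(a[140:280,270:450],(400,311)),cv2.resize(b[140:280,190:370],(400,311))])
w=np.hstack([cv2.resize(cv2.imread("pics/s1.png")[140:280,270:450],(400,289)),cv2.resize(cv2.imread("pics/t1.png")[140:280,190:370],(400,289))])
cv2.imwrite("pics/c2.png",np.vstack([v[:,:,::-1],w]))
```

```text
(no output)
```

View pics/c2.png

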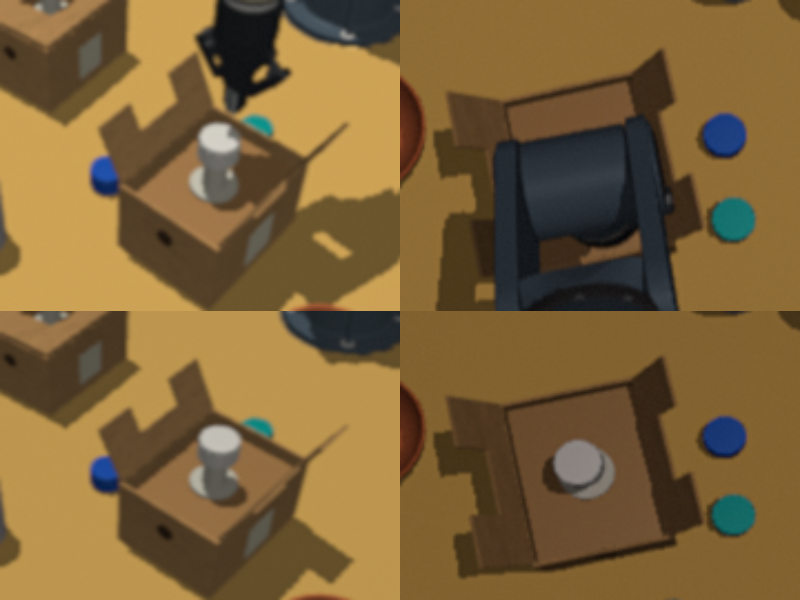

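Run:
```python
from h import *
s=manip.sense(); print(np.round(s["tcp_pos"],4),s["finger_gap"])
for cam in("scene",):
    c=manip.get_calibration(cam); f=200/np.tan(np.radians(c["fov_y"])/2)
    for p in (s["tcp_pos"],s["tcp_pos"]+[0,0,.05],np.r_[C,.18],np.r_[C,.128]):
        q=np.linalg.inv(c["extrinsics"])@np.r_[p,1]; print(q[:2]/q[2]*f+[c["cx"],c["cy"]])
y=np.radians(YAW);M=np.array([[np.cos(y),-np.sin(y)],[np.sin(y),np.cos(y)]])
for x,yy in((-95,-75),(-95,75),(95,-75),(95,75)):
    q=np.linalg.inv(c["extrinsics"])@np.r_[C+M@[x/1000,yy/1000],.12,1]; print(x,yy,q[:2]/q[2]*f+[c["cx"],c["cy"]])
im=cv2.imread("pics/s2.png")[150:240,310:430]; cv2.imwrite("pics/c3.png",cv2.resize(im,(800,600),interpolation=cv2.INTER_CUBIC))
c=manip.get_calibration("wrist");print(c)
```

```text
[0.4551 0.193  0.1279] -0.0016800525699047831
[373.23676144 198.78694203]
[375.1327679 185.9264922]
[371.08633247 202.47479376]
[369.17171497 215.84850065]
-95 -75 [368.49136237 187.33620391]
-95 75 [411.62482572 212.93723047]
95 -75 [325.09151968 222.82845109]
95 75 [369.35659213 253.64425716]
{'fov_y': 65.70646984690485, 'cx': 320.402018632397, 'cy': 205.6723177964523, 'tool_from_camera': array([[-1.29691292e-03, -9.63704065e-01, -2.66969648e-01,
         6.85865322e-02],
       [ 9.99998513e-01, -1.55326333e-03,  7.49055939e-04,
        -2.03663219e-04],
       [-1.13654242e-03, -2.66968280e-01,  9.63704647e-01,
        -1.79531067e-01],
       [ 0.00000000e+00,  0.00000000e+00,  0.00000000e+00,
         1.00000000e+00]])}
```

View pics/c3.png

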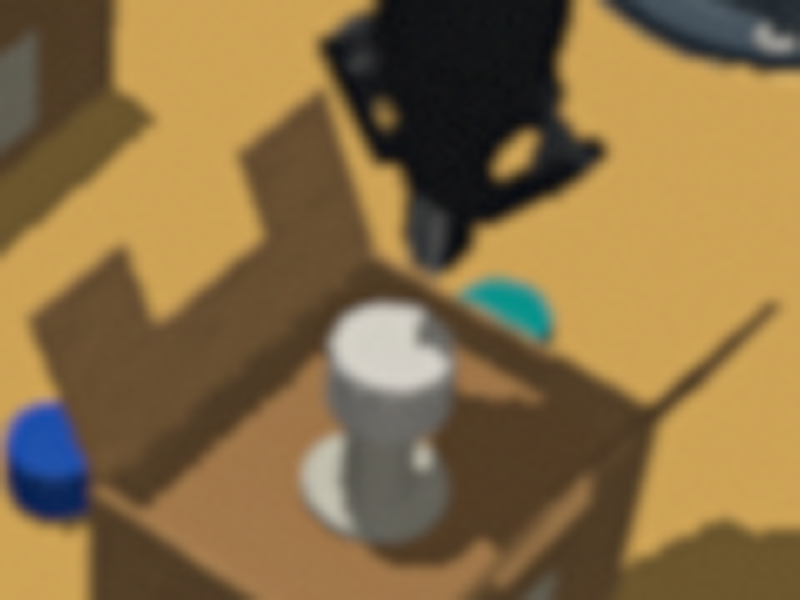

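The inner flap is untouched. The fingertip shows at scene px (375,190), against a projected TCP of (373,199), so the real tips seem about 25 mm above the reported TCP and passed over the flap edge. I'll redo the push lower.

step_arm --targets "0 0 -45 0; 0 0 -90 0; 2 -20 -95 0; 3 -55 -95 0; 4 -90 -95 0; 5 -125 -95 0; 5 -128 -60 0; 5 -128 -20 0; 5 -128 -10 0; 5 -128 -10 0"

```text
t: 6.0
tcp_pos: [0.4717, 0.0663, 0.1365]
tool_rot: [-0.091, 0.996, 0.0, -0.002]
force: [0.4, 0.2, 0.9]
finger_gap: 0.001
gripper_force: 0.0
```

step_arm --targets "0 15 0 0; 0 30 0 0; 0 45 -5 0; 0 58 -8 0; 0 72 -10 0; 0 84 -10 0; 0 84 -10 0"

```text
t: 6.7
tcp_pos: [0.4575, 0.1504, 0.1479]
tool_rot: [-0.092, 0.996, 0.0, 0.0]
force: [-0.6, -0.2, 0.2]
finger_gap: 0.0
gripper_force: 0.0
```

Run:
```python
from h import *
print(*delta(-65,-73,.15))
a=save("scene","s3.png"); w=save("wrist","w3.png")
v=np.hstack([cv2.resize(a[130:250,290:450],(400,300)),cv2.resize(w,(400,300))])
cv2.imwrite("pics/c4.png",v[:,:,::-1])
```

```text
[-0.  1. -2.] 0.0 [0.457 0.151]
```

View pics/c4.png

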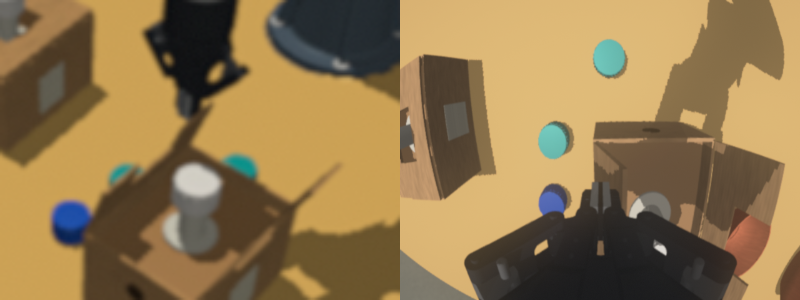

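step_arm --targets "0 12 0 0; 0 20 6 0; 0 28 13 0; 0 34 20 0; 0 38 28 0; 0 41 34 0; 0 41 40 0; 0 41 40 0"

```text
t: 7.6
tcp_pos: [0.4496, 0.189, 0.1065]
tool_rot: [-0.091, 0.996, -0.0, -0.001]
force: [-0.6, -0.2, 0.1]
finger_gap: 0.0
gripper_force: 0.0
```

step_arm --targets "0 0 3 0; 0 0 6 0; 0 0 8 0; 0 0 8 0; 0 0 8 0"

```text
t: 8.1
tcp_pos: [0.4503, 0.189, 0.0995]
tool_rot: [-0.091, 0.996, -0.0, -0.0]
force: [-0.1, 0.1, -0.2]
finger_gap: 0.002
gripper_force: 0.0
```

Run:
```python
from h import *
print(*delta(-65,-28,.1))
a=save("scene","s3.png"); w=save("wrist","w3.png")
v=np.hstack([cv2.resize(a[130:250,290:450],(400,300)),cv2.resize(w,(400,300))])
cv2.imwrite("pics/c5.png",v[:,:,::-1])
```

```text
[-0.  7. -0.] -0.1 [0.449 0.196]
```

View pics/c5.png

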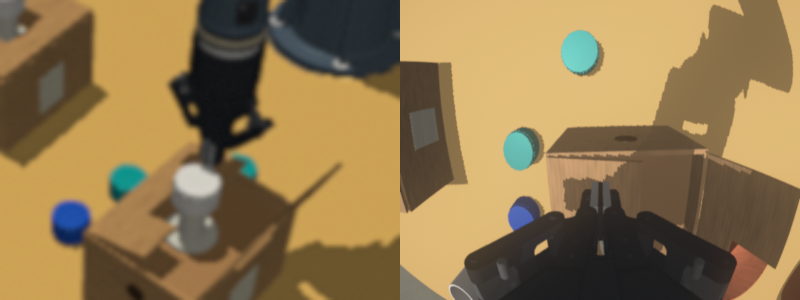

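The flap is nearly flat. Next I'll press down until there's contact force.

step_arm --targets "0 3 2 0; 0 5 4 0; 0 5 4 0; 0 5 4 0"

```text
t: 8.6
tcp_pos: [0.4492, 0.1942, 0.0954]
tool_rot: [-0.091, 0.996, 0.0, -0.0]
force: [0.2, -0.0, 0.5]
finger_gap: 0.004
gripper_force: 0.0
```

step_arm --targets "0 0 2 0; 0 0 4 0; 0 0 4 0; 0 0 4 0"

```text
t: 9.0
tcp_pos: [0.4494, 0.194, 0.0914]
tool_rot: [-0.091, 0.996, -0.0, -0.0]
force: [-0.1, 0.0, -0.7]
finger_gap: -0.004
gripper_force: 0.0
```

step_arm --targets "0 0 2 0; 0 0 4 0; 0 0 4 0; 0 0 4 0"

```text
t: 9.4
tcp_pos: [0.4493, 0.194, 0.0874]
tool_rot: [-0.091, 0.996, -0.0, -0.0]
force: [0.5, 0.3, -0.3]
finger_gap: -0.001
gripper_force: 0.0
```

Run:
```python
from h import *
s=manip.sense();print(np.round(s["q"],3),np.round(s["tcp_pos"],4))
a=save("scene","s4.png"); w=save("wrist","w4.png")
v=np.hstack([cv2.resize(a[130:250,290:450],(400,300),interpolation=2),cv2.resize(w[100:400,120:520],(400,300))])
cv2.imwrite("pics/c6.png",v[:,:,::-1])
```

```text
[ 0.179  0.52   1.868 -0.     0.754 -1.574] [0.4493 0.194  0.0874]
```

View pics/c6.png

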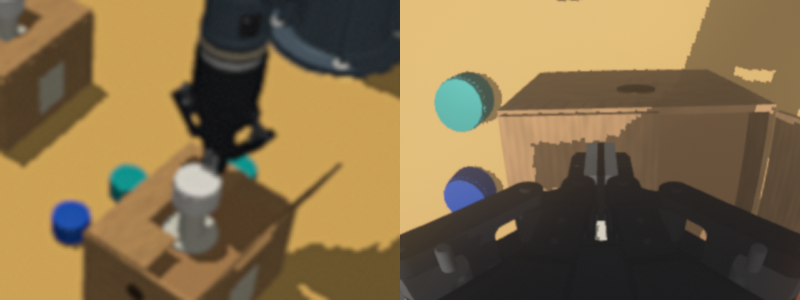

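step_arm --targets "6 0 0 0; 12 0 2 0; 12 0 4 0; 12 0 4 0"

```text
t: 9.9
tcp_pos: [0.4414, 0.1926, 0.0864]
tool_rot: [-0.091, 0.996, 0.0, 0.005]
force: [1.2, 0.0, 18.1]
finger_gap: 0.002
gripper_force: 9.3
```

step_arm --targets "0 0 2 0; 0 0 3 0; 0 0 3 0"

```text
t: 10.2
tcp_pos: [0.4415, 0.1927, 0.0856]
tool_rot: [-0.091, 0.996, 0.0, 0.005]
force: [-3.7, -0.6, 38.5]
finger_gap: 0.002
gripper_force: 18.9
```

step_arm --targets "0 0 2 0; 0 0 3 0; 0 0 3 0"

```text
t: 10.5
tcp_pos: [0.4417, 0.1928, 0.0847]
tool_rot: [-0.091, 0.996, 0.0, 0.006]
force: [-8.0, -1.8, 57.5]
finger_gap: -0.001
gripper_force: 28.4
```

Contact came at TCP z≈0.087, where the flap face is at 0.124 m, so the tips are about 37 mm above the reported TCP. The inner flap is flat. Next is the outer flap.

step_arm --targets "0 0 -45 0; 0 0 -90 0; 0 0 -135 0; 0 0 -135 0"

```text
t: 10.9
tcp_pos: [0.4413, 0.1928, 0.2182]
tool_rot: [-0.091, 0.996, 0.001, 0.007]
force: [0.6, 0.0, -0.2]
finger_gap: 0.002
gripper_force: 0.0
```

Run:
```python
from h import *
print(*delta(-68,168,.2));print(*delta(-68,168,.13));print(*delta(-68,73,.15))
```

```text
[ -5. 197.  18.] -0.1 [0.411 0.388]
[ -4. 197.  88.] -0.1 [0.411 0.388]
[ -4. 102.  68.] -0.1 [0.428 0.294]
```

step_arm --targets "0 40 0 0; -2 80 0 0; -4 120 0 0; -4 160 0 0; -4 197 0 0; -4 197 30 0; -4 197 65 0; -4 197 88 0; -4 197 88 0; -4 197 88 0"

```text
t: 11.9
tcp_pos: [0.4053, 0.3859, 0.1238]
tool_rot: [-0.091, 0.996, -0.001, -0.001]
force: [0.6, -0.2, -0.1]
finger_gap: 0.0
gripper_force: 0.0
```

step_arm --targets "0 -20 0 0; 0 -35 0 0; 0 -50 -6 0; 0 -65 -12 0; 0 -78 -16 0; 0 -90 -18 0; 0 -100 -16 0; 0 -110 -12 0; 0 -118 -6 0; 0 -125 2 0; 0 -131 10 0; 0 -134 18 0"

```text
t: 13.1
tcp_pos: [0.4301, 0.2539, 0.1055]
tool_rot: [-0.091, 0.996, -0.0, -0.0]
force: [1.1, -1.0, 1.2]
finger_gap: 0.002
gripper_force: 0.6
```

Run:
```python
from h import *
print(*delta(-72,30,.09))
a=save("scene","s5.png"); w=save("wrist","w5.png")
v=np.hstack([cv2.resize(a[130:250,290:450],(400,300),interpolation=2),cv2.resize(w,(400,300))])
cv2.imwrite("pics/c7.png",v[:,:,::-1])
```

```text
[-1. -3. 16.] -0.1 [0.432 0.251]
```

View pics/c7.png

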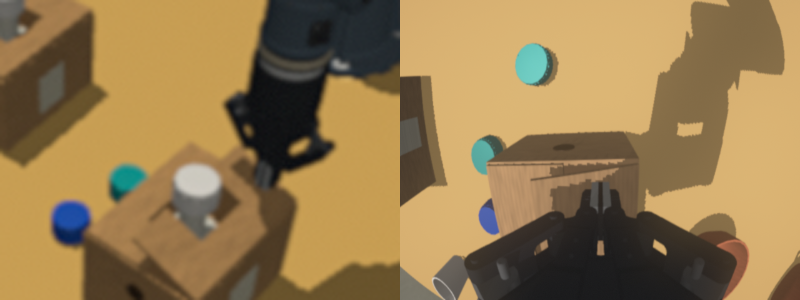

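The outer flap is well down. That was my tenth picture, so I'll work from numbers from here. Pressing it flat next.

step_arm --targets "0 -6 5 0; 0 -9 10 0; 0 -9 14 0; 0 -9 16 0; 0 -9 16 0"

```text
t: 13.7
tcp_pos: [0.4318, 0.2454, 0.0911]
tool_rot: [-0.091, 0.996, -0.0, -0.0]
force: [-1.2, -3.4, 5.5]
finger_gap: 0.002
gripper_force: 2.8
```

step_arm --targets "0 0 2 0; 0 0 3 0; 0 0 3 0; 0 0 3 0"

```text
t: 14.1
tcp_pos: [0.4319, 0.2454, 0.0904]
tool_rot: [-0.091, 0.996, -0.0, 0.001]
force: [-4.9, -4.4, 24.2]
finger_gap: -0.002
gripper_force: 12.2
```

The outer flap made contact 4 mm higher than the inner one, so both are flat. Now I'll lift, turn 90° so joint 6 has room both ways, open the gripper, and locate the cap.

step_arm --targets "0 0 -45 0; 0 0 -90 8; 0 0 -135 16; 0 -10 -150 24; -20 -15 -150 32; -40 -15 -150 40; -60 -15 -150 48; -80 -15 -150 56; -80 -15 -150 64; -80 -15 -150 72; -80 -15 -150 80; -80 -15 -150 88" --gripper 0 --squeeze 60

```text
t: 15.3
tcp_pos: [0.5128, 0.2455, 0.2371]
tool_rot: [0.629, 0.778, -0.0, -0.0]
force: [-0.3, -0.6, 0.8]
finger_gap: 0.996
gripper_force: 0.0
```

```bash
cat > look.py <<'E'
from h import *
s=manip.sense(); print(np.round(s["q"],3),np.round(s["tcp_pos"],4))
manip.snapshot("wrist"); manip.snapshot("top"); manip.snapshot("scene")
def d(p,z): return np.round(R.from_quat(s["tool_rot"]).inv().apply(np.array([p[0],p[1],z])-s["tcp_pos"])*1000)
for c in("wrist","top","scene"):
    for m in manip.mark_of(c,"cap_b_centre")[:5]:
        p=atz(c,m["position"],.165)
        if np.hypot(*(p[:2]-C))<.05: print(c,"cap",round(m["p"],2),np.round(p,4),d(p,.108))
    for m in manip.masks_of(c,"cap_b_centre")[:5]:
        p=atz(c,m["position"],.17); ys,xs=np.nonzero(m["pixels"])
        if np.hypot(*(p[:2]-C))<.05: print(c,"mask",round(m["p"],2),np.round(p,4),xs.min(),xs.max(),ys.min(),ys.max())
E
python3 look.py
```

```text
[ 0.25   0.404  1.525 -0.     1.213  0.039] [0.5128 0.2455 0.2371]
wrist cap 0.85 [0.5138 0.2324 0.165 ] [-13.  -2. 129.]
wrist mask 0.68 [0.513  0.2309 0.17  ] 287 345 189 252
top cap 0.56 [0.5063 0.2334 0.165 ] [-10.  -9. 129.]
top mask 0.38 [0.5102 0.2108 0.17  ] 276 281 205 219
scene cap 0.78 [0.517  0.2228 0.165 ] [-23.  -1. 129.]
scene cap 0.6 [0.46   0.2426 0.165 ] [  8. -52. 129.]
scene mask 0.78 [0.5175 0.2306 0.17  ] 358 377 196 215
```

step_arm --targets "-6 -2 20 0; -11 -4 40 0; -11 -4 50 0; -11 -4 50 0"

```text
t: 16.15
tcp_pos: [0.5106, 0.2336, 0.1861]
tool_rot: [0.627, 0.779, -0.001, -0.001]
force: [1.1, -0.5, 0.4]
finger_gap: 0.998
gripper_force: 0.0
```

```bash
cat >> look.py <<'E'
import cv2
im=manip.snapshot("wrist")
m=[m for m in manip.masks_of("wrist","cap_b_centre") if np.hypot(*(atz("wrist",m["position"],.17)[:2]-C))<.05]
if m:
    k=m[0]["pixels"]
    # top disc: brightest white inside mask; fit circle via world rays at z=.18
    g=im.min(2); print("bright pct",np.percentile(g[k],[10,50,90]))
    t=k&(g>np.percentile(g[k],90)*.8); ys,xs=np.nonzero(t)
    P=np.array([atz("wrist",(x,y),.18)[:2] for x,y in zip(xs,ys)])
    (cx,cy),r=cv2.minEnclosingCircle((P*1000).astype(np.float32)); print("disc",cx,cy,r,d((cx/1000,cy/1000),.108),xs.min(),xs.max(),ys.min(),ys.max())
E
python3 look.py
```

```text
[0.23  0.454 1.6   0.    1.091 0.013] [0.5106 0.2336 0.1861]
wrist cap 0.9 [0.5144 0.2294 0.165 ] [-5.  3. 78.]
wrist mask 0.95 [0.5155 0.2309 0.17  ] 285 360 189 268
scene cap 0.55 [0.5103 0.2245 0.165 ] [-9. -2. 78.]
scene mask 0.63 [0.5168 0.2302 0.17  ] 359 376 196 215
bright pct [102. 210. 211.]Traceback (most recent call last):
  File "look.py", line 20, in <module>
    P=np.array([atz("wrist",(x,y),.18)[:2] for x,y in zip(xs,ys)])
                ~~~^^^^^^^^^^^^^^^^^^^
  File "h.py", line 15, in atz
    o,v=ray(cam,px); return o+v*(z-o[2])/v[2]
        ~~~^^^^^^^^
  File "h.py", line 8, in ray
    s=manip.sense(); T=np.eye(4); T[:3,:3]=R.from_quat(s["tool_rot"]).as_matrix(); T[:3,3]=s["tcp_pos"]
ValueError: time passes only in moves, steps and waits
```

```bash
python3 - <<'E'
s=open("look.py").read()
s=s.replace("zip(xs,ys)])","cv2.convexHull(np.column_stack([xs,ys]).astype(np.int32))[::2,0]])")
open("look.py","w").write(s)
E
python3 look.py
```

```text
[ 0.23   0.452  1.599 -0.     1.091  0.013] [0.5118 0.2339 0.1878]
wrist cap 0.55 [0.5128 0.2319 0.165 ] [-2.  1. 80.]
wrist mask 0.66 [0.5125 0.2317 0.17  ] 283 357 188 268
scene cap 0.66 [0.5098 0.2299 0.165 ] [-4. -3. 80.]
scene mask 0.64 [0.5211 0.228  0.17  ] 358 377 196 216
bright pct [101. 210. 211.]
disc 511.6385498046875 230.18992614746094 23.57533836364746 [-4. -1. 80.] 285 357 201 267
```

The disc fit gives a radius of 23.6 mm (true value 24), so its centre is good. Descending and gripping.

step_arm --targets "-3 0 20 0; -3 0 40 0; -3 0 60 0; -3 0 74 0; -3 0 79 0; -3 0 79 0; -3 0 79 0"

```text
t: 17.95
tcp_pos: [0.5129, 0.2311, 0.1091]
tool_rot: [0.627, 0.779, 0.0, 0.0]
force: [-0.3, -0.1, 0.1]
finger_gap: 1.001
gripper_force: 0.0
```

step_arm --targets "0 0 0 0; 0 0 0 0; 0 0 0 0; 0 0 0 0; 0 0 0 0; 0 0 0 0; 0 0 0 0" --gripper 1 --squeeze 60

```text
t: 18.65
tcp_pos: [0.5129, 0.2311, 0.1095]
tool_rot: [0.627, 0.779, 0.001, 0.0]
force: [-0.7, -0.9, 5.8]
finger_gap: 0.553
gripper_force: 61.6
```

Gripped, 47 mm wide. Trying the ordinary loosening way first: counter-clockwise from above, which is a negative turn.

step_arm --targets "0 0 0 -6; 0 0 0 -12; 0 0 0 -18; 0 0 0 -24; 0 0 0 -24; 0 0 0 -24"

```text
t: 19.25
tcp_pos: [0.5129, 0.2314, 0.1095]
tool_rot: [0.451, 0.893, 0.001, 0.001]
force: [-1.1, 0.9, 5.0]
finger_gap: 0.551
gripper_force: 61.7
```

```bash
python3 -c "
from h import *
s=manip.sense();print(np.round(s['ft_torque'],2),np.round(s['q'],3),np.round(s['tau'],2))"
```

```text
[ 0.07  0.1  -0.01] [ 2.250e-01  5.580e-01  1.672e+00  1.000e-03  9.100e-01 -4.110e-01] [-5.700e-01 -3.816e+01 -1.245e+01 -1.700e-01 -2.200e-01 -1.000e-02]
```

There's no resisting torque, so this is the loosening way. Continuing to about 108° in total.

step_arm --targets "0 0 0 -8; 0 0 0 -16; 0 0 0 -24; 0 0 0 -32; 0 0 0 -40; 0 0 0 -48; 0 0 0 -56; 0 0 0 -64; 0 0 0 -72; 0 0 0 -80; 0 0 0 -84; 0 0 0 -84"

```text
t: 20.45
tcp_pos: [0.5125, 0.2308, 0.1095]
tool_rot: [-0.263, 0.965, -0.0, 0.0]
force: [-1.9, -0.9, 5.6]
finger_gap: 0.552
gripper_force: 61.8
```

```bash
python3 -c "
from h import *
s=manip.sense();print(np.round(s['ft_torque'],2),np.round(s['q'],3),np.round(s['force'],1))"
```

```text
[-0.23  0.19  0.01] [ 2.250e-01  5.570e-01  1.673e+00 -1.000e-03  9.100e-01 -1.878e+00] [-1.9 -0.9  5.6]
```

step_arm --targets "0 0 -3 0; 0 0 -6 0; 0 0 -6 0"

```text
t: 20.75
tcp_pos: [0.5122, 0.2308, 0.1147]
tool_rot: [-0.262, 0.965, -0.0, -0.0]
force: [0.5, -0.0, 0.8]
finger_gap: 0.548
gripper_force: 61.6
```

It comes free. Raising it straight up.

step_arm --targets "0 0 -8 0; 0 0 -16 0; 0 0 -26 0; 0 0 -36 0; 0 0 -46 0; 0 0 -56 0; 0 0 -66 0; 0 0 -74 0; 0 0 -74 0; 0 0 -74 0; 0 0 -74 0; 0 0 -74 0"

```text
t: 21.95
tcp_pos: [0.5119, 0.2308, 0.1879]
tool_rot: [-0.262, 0.965, 0.0, -0.001]
force: [-0.3, 0.5, 0.2]
finger_gap: 0.552
gripper_force: 61.6
```

Run:
```python
from h import *
s=manip.sense(); print(np.round(s["tcp_pos"],4),s["finger_gap"],s["gripper_force"])
for c in("scene","top","wrist"):
    save(c,"f_%s.png"%c)
    for m in manip.recognise(c,"cap_b_centre")[:5]: print(c,round(m["p"],2),np.round(m["position"]),np.round(atz(c,m["position"],.245),3))
for q in("inner_flap","outer_flap"):
    for c in("scene","top"):
        for m in manip.masks_of(c,q)[:2]: 
            y,x=np.nonzero(m["pixels"]); print(q,c,round(m["p"],2),x.min(),x.max(),y.min(),y.max())
c=manip.get_calibration("scene"); f=200/np.tan(np.radians(c["fov_y"])/2)
for p in ([.5118,.231,.165],[.5118,.231,.245]):
    q=np.linalg.inv(c["extrinsics"])@np.r_[p,1]; print("expect",q[:2]/q[2]*f+[c["cx"],c["cy"]])
```

```text
[0.5119 0.2308 0.1879] 0.5524631480363401 61.58460583537817
scene 0.74 [368. 184.] [0.518 0.224 0.245]
scene 0.68 [315. 217.] [0.69  0.237 0.245]
scene 0.51 [259. 235.] [0.821 0.208 0.245]
top 0.87 [338. 239.] [0.447 0.08  0.245]
top 0.78 [309. 291.] [0.342 0.141 0.245]
top 0.56 [336. 204.] [0.52  0.082 0.245]
top 0.45 [269. 219.] [0.49  0.223 0.245]
wrist 0.93 [321. 279.] [0.512 0.231 0.245]
wrist 0.92 [224.  83.] [0.458 0.154 0.245]
wrist 0.68 [328.  20.] [0.415 0.178 0.245]
wrist 0.68 [191. 162.] [0.493 0.157 0.245]
inner_flap scene 0.78 325 377 192 231
inner_flap top 0.96 283 310 173 252
outer_flap scene 0.81 341 407 195 250
expect [368.43097226 206.16831742]
expect [371.47255075 184.04131827]
```

The scene camera shows the cap at (368,184), as expected for a height of about 0.245 m, which is 8 cm above its seat. The flap masks lie within the carton's top. Handing in.

```bash
python3 -c "
from station import manip
print(manip.sign_off())"
```

```text
the job is handed in; nothing more can be done
None
```

The job is handed in after about 22 s of robot time: the shorter flap was folded flat first and the longer one over it, the cap loosened counter-clockwise (an ordinary thread), and the gripper is holding it still above the spout, about 8 cm higher than it sat.

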